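Centre a rough bowl on the carving stand and clamp it

TASK

The upside-down wooden bowl has been left hanging over the edge of the carving stand's round platform. Slide it to the middle so that no part of its rim overhangs, then swing the raised clamp arm round over it and push the arm down by its knob until the rubber foot holds the bowl firmly. The green wood is soft: press it with about 12 N and never more than 18 N, push the bowl gently (under 15 N), and leave the other things on the bench alone.

Things in the scene. Friction and masses are not known exactly. Their poses are not given: they have to be found in the camera images.
- bowl: Loose wooden bowl lying mouth down on the platform, pale wood with a darker line round it: round, 120 mm across, 56 mm high. Its side is upright for the lowest 26 mm, then curves in to a flat bottom 72 mm across that faces up. Too wide to grip; 0.25 to 0.45 kg. Origin: centre of the rim circle, at the platform's level; z up.
- platform_top (a point): Centre of the top face of the fixed stand's round platform: 136 mm across (a centred bowl leaves 8 mm all round), plywood disc with a black rubber face, 24 mm thick, its top 70 mm above the bench; the base board below is 22 mm thick and reaches 85 mm from the centre on the near side, 75 mm to the sides. x axis: towards the clamp's post; z up.
- post_top (a point): Top centre of the upright steel post, 18 mm thick (23 mm at its cap), 315 mm above the bench, 98 mm from the platform's centre along the platform's x.
- clamp_arm: Green clamp arm (bar 20 mm wide, 18 mm high) that slides on the post and swings round it, both stiffly; it stays where left. Origin: on the post's axis, mid-height of the bar. It points along its -x; its x is parallel to the platform's x when its foot is over the platform's centre. Starts turned 1.0 to 1.5 rad anticlockwise (from above) from that, and 204 to 234 mm above the bench; lowest 109 mm.
- knob_top (a point): Flat top, centre, of the arm's black round knob: 34 mm across, 24 mm high, on a 7 mm neck above the bar; 98 mm from the post's axis, straight above the foot, 40 mm above the arm's origin. About 3 N sideways swings the arm; about 7.5 N down slides it. Once the foot touches, what you push beyond 7.5 N bears on the bowl; on letting go the arm springs back a little and about half of that force stays.
- foot_socket (a point): Underside of the arm below the knob, where the foot's spindle screws in. The foot, a black rubber disc 28 mm across, hangs below: its face is 25 to 51 mm under this point, set differently each time and not measured, so its touch must be felt. The foot is sprung: it gives about 0.3 mm per newton.
- jar: Bystander: brown stoneware jar, 95 mm across, 128 mm high, origin under its centre.
- mallet: Bystander: turned wooden mallet standing on its head, 94 mm across, 240 mm high with its handle up, origin under its centre.
- spoon: Bystander: wooden spoon lying on the bench.
- brush: Bystander: brush lying on the bench.
Mind the look-alikes: they are no part of the job. What is meant by the bowl is not pink, purple or red, and is the larger of those in its own colour.

How it is judged:
On the way, in this order (a step that is already met when the one before it is completed fails the run):
1. the bowl is slid to the middle of the platform, no part of its rim overhanging, before the clamp touches it (horizontal distance between bowl and platform_top below 0.008 m and angle between bowl's own z axis and vertical below 0.05 rad and contact force between clamp_arm and bowl below 0.1 N), for 0.2 s.
2. the clamp foot, over the middle of the bowl, presses on it (contact force between clamp_arm and bowl above 4 N and horizontal distance between knob_top and bowl below 0.018 m), for 0.2 s.
At the end, for the whole second after the job is handed in: The bowl lies flat and at rest, mouth down on the platform, its centre within 8 mm of the platform's centre (no rim overhang); the clamp foot stands over the middle of the bowl (knob within 18 mm of the bowl's axis) and still presses on it with more than 4 N after the robot has let go (all of step 2 and horizontal distance between bowl and platform_top below 0.008 m and z of bowl in the frame of platform_top between -0.003 and 0.003 m and angle between bowl's own z axis and vertical below 0.05 rad and linear speed of bowl below 0.01 m/s); the robot touches nothing.
It fails at once if the clamp presses on the bowl with more than 18 N (contact force between clamp_arm and bowl above 18 N).
It fails at once if the robot pushes the bowl with more than 15 N (contact force between any of the fingers, the arm and bowl above 15 N).
It fails at once if the bowl is tipped (angle between bowl's own z axis and vertical above 0.2 rad).
It fails at once if a bystander is disturbed (distance of any of jar, mallet, spoon, brush from where it was at the start of the episode above 0.02 m).
It also fails if it takes over 69 s, if anything falls off the work surface, if the arm or the gripper's body presses on something with over 40 N, if the wrist force passes 120 N, or if a joint passes its speed limit or range.

ROBOT

A 6-joint arm with a two-finger parallel gripper is mounted at the origin on the work surface. World frame = base frame: x ahead of the robot, y to its left, z up, the work surface at z = 0. Lengths are in m, angles in rad, forces in N, time in s.
With the tool pointing down it reaches from about 0.375 to 0.9 m from the base axis. Payload 3.1 kg.
Tool frame: the origin (TCP) lies midway between the tips of the shut fingers; the grasp point (between the pads) lies 19 mm behind it (manip.grasp_offset is the distance from the TCP to the grasp point, in m); z points along the fingers, y is the line along which they close (so a half turn about z gives the same grasp; the last joint's range is limited). The gripper opens to 85 mm and grips with 20 to 120 N. Pads are 22 mm wide; open, the fingers measure 114 mm over their backs; the gripper's body (76 mm by 85 mm) begins 54 mm behind the grasp point. The pads swing forward as they close: fully open they stand 13 mm farther back than shut.
Start: joints at [1.119, 0.527, 1.433, -0, 1.181, -0.178], TCP at [0.169, 0.602, 0.231] pointing down, gripper open.
Joint ranges: [-3.08, 3.08], [-0.75, 2.2], [0.22, 2.44], [-1.43, 4.57], [0, 2.65], [-2.85, 2.85]. Speed limits (rad/s): [2.79, 2.79, 3.14, 3.14, 3.14, 3.14].

INTERFACE

Orientations are given as a unit quaternion [x, y, z, w].
In Python, from station import sensors, cams, order, manip gives the robot as it stands.
- The arm moves only by the tool move_arm, never from a script. Its argument "targets" is a list of rows, each an object of numbers: "dx", "dy", "dz": the shift along the world's x, y, z normalised to -1 to 1, where 1 is 25 mm; "rx", "ry", "rz": the turn, a rotation vector about the world's x, y, z normalised to -1 to 1, where 1 is 30 degrees. A call has exactly 10 rows; each row shifts and turns the commanded pose from where the row before left it; what a row does not reach is not made up. A row lasts 1/8 s, in which the tool goes at most 62.5 mm and 10.7 degrees, less where a joint would pass 70% of its speed; a pose out of reach is approached as far as the arm can. A call with a number of a shift or a turn outside -1 to 1 is refused whole. A call with a gripper value outside its range is refused whole. "claw" is the opening in per cent of the stroke, from 0 (shut) to 100 (fully open), set as the call begins (left out, the last holds). The fingers move at their own pace and stop on an object; "newtons" is the grip in N (left out, the last holds). Time passes only in rows, so rows that do not move let the fingers close, or fill a call up. It gives the time, the measured TCP pose, the force, the opening and the grip force at its end, in the units of the state.
- sensors.sense(): the state, without advancing time (a new reading comes with each control period).
- cams.snapshot(name): name is "scene" or "top" or "wrist"; returns the picture (480x640x3 uint8, red, green, blue); there is no depth.
- cams.camera_model(name): a dict with "fx", "fy", "cx", "cy" (pixels), "distortion" ([k1, k2, p1, p2, k3] as OpenCV has them; the pictures are not rectified), "extrinsics" (4x4, takes a point from world to camera coordinates). Camera axes: x right, y down, z forward; pixel columns grow to the right and rows downward; lengths in m; the calibration is good to about 2 mm. A picture is of the moment at which its call begins: read the wrist's pose just before it. camera_model takes no time and is no camera call; for the wrist camera it gives the pose at the moment of the call.
- order.sign_off(): hands the job in; it is judged then, once.
The state is a dict: "t": time; "q": joint angles; "qd": joint speeds; "tau": joint torques, N m; "tcp_pos": TCP position; "tool_rot": TCP orientation; "force": force on the tool from outside, world axes, zero at the start; "ft_torque": the same for the moment, N m; "finger_gap": opening from 0.0 (shut) to 1.0 (fully open); "gripper_force": force on a finger pad.
Only numpy, scipy, OpenCV 4.12 (cv2) and the standard library are available. Lean on these libraries where they do the work, as an engineer would, in place of code of your own. Each camera call takes 0.05 s, during which the arm holds its last target. There are 200 camera calls.

## Working session

There is one attempt and no reset: what is moved stays moved. The work goes in short steps, Python scripts to look and compute and a tool call to move; the robot and the scene stay as the last step left them, time stands still between calls to the robot, and variables do not carry over. Pictures are saved under pics/ and viewed, at most 10 in all, crops included, and the job is handed in when it is done.

Besides the shell and the picture viewer there is one more tool, called after "Emit:" by a JSON object that holds its "name" and its "arguments", one argument or row to a line. move_arm: Moves the arm, as the interface text tells. Scaled input: -1 to 1 covers 25 mm each way for a shift and 30 degrees each way for a turn. Its arguments: {"type":"object","properties":{"targets":{"type":"array"},"claw":{"type":"number"},"newtons":{"type":"number"}},"required":["targets"]}

```bash
ls; mkdir -p pics; python3 - <<'E'
from station import sensors,cams
import cv2
s=sensors.sense();print(s['t'],s['tcp_pos'],s['tool_rot'],s['force'])
for n in('scene','top'):
    cv2.imwrite(f'pics/{n}0.png',cams.snapshot(n)[:,:,::-1]); m=cams.camera_model(n);print(n,m['fx'],m['cx'],m['cy'],m['distortion']);print(m['extrinsics'])
E
```

```text
pics
0.0 [0.16865222 0.60108536 0.23035475] [ 1.36461740e-01  9.90644775e-01 -1.00837352e-03 -3.26548520e-04] [ 0.80597546 -0.02247578  0.22695356]
scene 545.1276689500587 321.9326030858405 244.27903308963718 [-0.10567711  0.          0.          0.          0.        ]
[[-0.56493102  0.82503052  0.013326    0.31031463]
 [ 0.55800904  0.39388831 -0.73039572 -0.16850809]
 [-0.60784772 -0.40518717 -0.68289421  1.90173814]
 [ 0.          0.          0.          1.        ]]
top 498.96021681224926 320.74272709633766 250.1142585927945 [-0.12087551  0.          0.          0.          0.        ]
[[ 0.01734065 -0.99978823  0.01108114 -0.01717734]
 [-0.98648443 -0.01891385 -0.16275972  0.5656187 ]
 [ 0.16293484 -0.00810901 -0.98660351  1.22747068]
 [ 0.          0.          0.          1.        ]]
```

View pics/scene0.png

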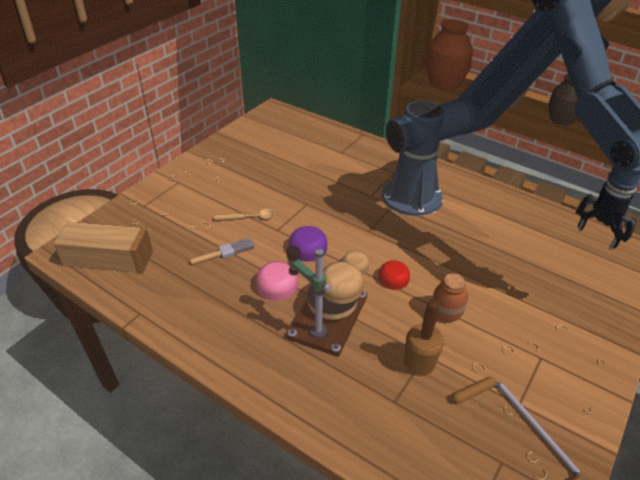

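View pics/top0.png

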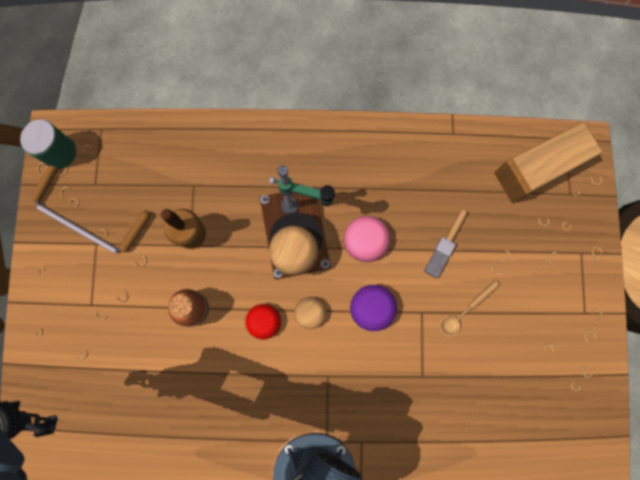

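The candidates are the pale bowl on the platform at top (294,250), the small pale bowl on the bench at (311,313), and the pink, purple and red ones. The first fits: it is the larger pale one and it lies on the platform. I'll confirm it with one crop.

```bash
python3 - <<'E'
import cv2,numpy as np
a=cv2.imread('pics/top0.png')[150:340,240:400];b=cv2.imread('pics/scene0.png')[220:370,270:390]
a=cv2.resize(a,None,fx=3,fy=3,interpolation=2); b=cv2.resize(b,(300,375),interpolation=2)
o=np.zeros((570,790,3),np.uint8);o[:,:480]=a;o[:375,485:785]=b
cv2.imwrite('pics/crop0.png',o)
E
cat > h.py <<'E'
import numpy as np,cv2
from station import cams
def KD(m): return np.array([[m['fx'],0,m['cx']],[0,m['fy'],m['cy']],[0,0,1]]),np.array(m['distortion'])
def ray(m,px):
    K,D=KD(m);E=np.array(m['extrinsics']);u=cv2.undistortPoints(np.array(px,float).reshape(-1,1,2),K,D).reshape(-1,2)
    d=np.c_[u,np.ones(len(u))]@E[:3,:3];return -E[:3,:3].T@E[:3,3],d
def onz(m,px,z):
    c,d=ray(m,px);return c+d*((z-c[2])/d[:,2])[:,None]
def proj(m,p):
    K,D=KD(m);E=np.array(m['extrinsics']);return cv2.projectPoints(np.array(p,float).reshape(-1,1,3),cv2.Rodrigues(E[:3,:3])[0],E[:3,3],K,D)[0].reshape(-1,2)
def circ(P):
    A=np.c_[2*P[:,:2],np.ones(len(P))];x=np.linalg.lstsq(A,(P[:,:2]**2).sum(1),rcond=None)[0];return x[:2],np.sqrt(x[2]+x[0]**2+x[1]**2)
E
```

```text
(no output)
```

View pics/crop0.png

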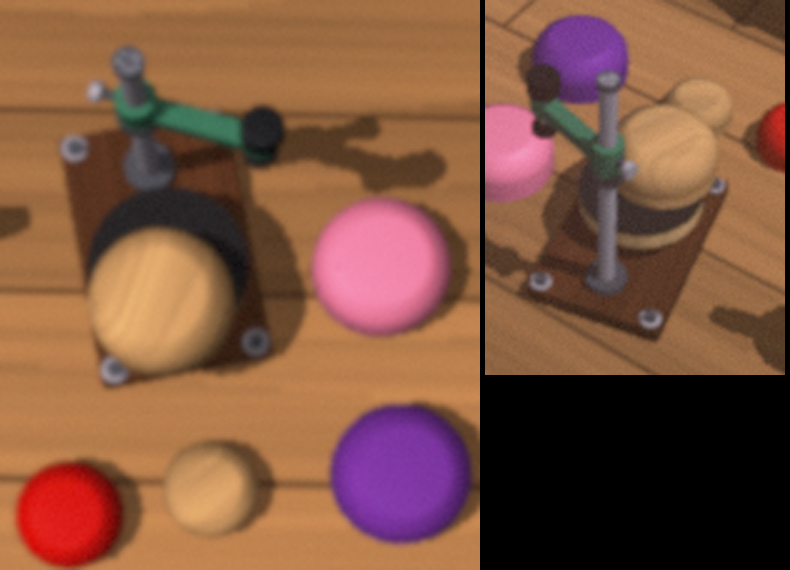

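The crop confirms it: the pale bowl with the black platform behind it overhangs on the robot side. In top pixels, the bowl centre is about (294,250), the post cap (282,169) and the knob (327,192).

```bash
python3 - <<'E'
from h import *
m=cams.camera_model('top');print('cam',ray(m,[[0,0]])[0])
c=lambda x,y:[240+x/3-.33,150+y/3-.33]
pt=onz(m,[c(127,57)],.315)[0];pb=onz(m,[c(149,163)],.03)[0];print('post',pt,pb)
for z in(.244,.274):print('knob',onz(m,[c(262,127)],z)[0])
im=cv2.imread('pics/top0.png');h=cv2.cvtColor(im,cv2.COLOR_BGR2HSV)
# bowl edge points from crop, circle by contour of bright pale mask
mask=((h[...,0]>8)&(h[...,0]<25)&(h[...,2]>150)).astype(np.uint8)
mask[:215]=0;mask[280:]=0;mask[:,:262]=0;mask[:,325:]=0
n,l,st,ce=cv2.connectedComponentsWithStats(mask);print(st[1:],ce[1:])
for z in(.07,.096): 
    P=onz(m,[c(88,300),c(234,300),c(160,228),c(160,374)],z);print('bowl',z,P[:,:2].round(4).tolist(),circ(P))
for p in[(75,148),(115,369),(256,342)]:print('screw',onz(m,[c(*p)],.024)[0])
P=onz(m,[c(90,262),c(98,238),c(115,212),c(155,189),c(200,196),c(235,222),c(250,262),c(247,238)],.07);print('plat',circ(P))
ms=cams.camera_model('scene')
d=lambda x,y:[270+(x-485)/2.5-.3,220+y/2.5-.3]
def tri(a,b):
    c1,d1=ray(m,[a]);c2,d2=ray(ms,[b]);d1=d1[0];d2=d2[0]
    s=np.linalg.lstsq(np.c_[d1,-d2],c2-c1,rcond=None)[0];p,q=c1+s[0]*d1,c2+s[1]*d2;return (p+q)/2,np.linalg.norm(p-q)
print('knob tri',tri(c(262,127),d(543,76)));print('post tri',tri(c(127,57),d(608,79)))
for n,a,z in[('mallet',(175,217),.24),('mallet base',(186,230),.05),('jar',(186,303),.128),('spoon',(452,325),.01),('pink',(367,238),.05),('purple',(374,307),.05),('small',(311,313),.04),('red',(263,321),.04)]:print(n,onz(m,[a],z)[0].round(3))
E
```

```text
cam [0.35827417 0.00347791 1.30327717]
post [0.69076905 0.07848851 0.315     ] [0.68980196 0.0776907  0.03      ]
knob [ 0.66290901 -0.01674258  0.244     ]
knob [ 0.65428139 -0.01616991  0.274     ]
[[ 262  221    5   25   76]
 [ 262  228   49   52 1764]
 [ 280  273   45    7  181]] [[263.25       235.67105263]
 [285.83900227 252.43367347]
 [307.03314917 277.14364641]]
bowl 0.07 [[0.5606, 0.123], [0.5629, 0.0011], [0.6232, 0.0645], [0.4996, 0.0612]] (array([0.56141234, 0.06202973]), np.float64(0.061394991725268064))
bowl 0.096 [[0.5563, 0.1205], [0.5586, 0.0011], [0.6176, 0.0632], [0.4966, 0.06]] (array([0.55712977, 0.06079533]), np.float64(0.06010065998060625))
screw [0.70382381 0.14377855 0.024     ]
screw [0.50845999 0.10219106 0.024     ]
screw [ 0.53420896 -0.01867657  0.024     ]
plat (array([0.58976584, 0.05464914]), np.float64(0.06719493882450948))
knob tri (array([ 0.66127645, -0.01541846,  0.24698937]), np.float64(0.0029302944943293543))
post tri (array([0.68899291, 0.07994163, 0.31740024]), np.float64(0.0037820608699098307))
mallet [0.602 0.317 0.24 ]
mallet base [0.611 0.342 0.05 ]
jar [0.42  0.31  0.128]
spoon [ 0.381 -0.352  0.01 ]
pink [ 0.599 -0.125  0.05 ]
purple [ 0.423 -0.143  0.05 ]
small [0.406 0.015 0.04 ]
red [0.384 0.135 0.04 ]
```

Emit:
{"name": "move_arm", "arguments": {
  "targets": [
    {"dx":0.6,"dy":-1,"rz":0.024},
    {"dx":0.6,"dy":-1,"rz":0.024},
    {"dx":0.6,"dy":-1,"rz":0.024},
    {"dx":0.6,"dy":-1,"rz":0.024},
    {"dx":0.6,"dy":-1,"rz":0.024},
    {"dx":0.6,"dy":-1,"rz":0.024},
    {"dx":0.6,"dy":-1,"rz":0.024},
    {"dx":0.6,"dy":-1,"rz":0.024},
    {"dx":0.6,"dy":-1,"rz":0.024},
    {"dx":0.6,"dy":-1,"rz":0.024}
  ],
  "claw": 50
}}

```text
schema error: expected keys dx, dy, dz, rx, ry, rz
```

Emit:
{"name": "move_arm", "arguments": {
  "targets": [
    {"dx":0.6,"dy":-1},
    {"dx":0.6,"dy":-1},
    {"dx":0.6,"dy":-1},
    {"dx":0.6,"dy":-1},
    {"dx":0.6,"dy":-1},
    {"dx":0.6,"dy":-1},
    {"dx":0.6,"dy":-1},
    {"dx":0.6,"dy":-1},
    {"dx":0.2,"dy":-1},
    {"dx":0.0,"dy":-1}
  ]
}}

```text
schema error: expected keys dx, dy, dz, rx, ry, rz
```

```bash
python3 - <<'E'
from h import *
from station import sensors
import json
s=sensors.sense();print(s['t'],s['tcp_pos'],s['tool_rot'],s['force'],s['finger_gap'])
m=cams.camera_model('wrist');im=cams.snapshot('wrist');json.dump({k:(np.array(v).tolist()) for k,v in m.items() if k!='name'},open('w1.json','w'))
cv2.imwrite('pics/w1.png',im[:,:,::-1]);print(ray(m,[[320,240]]),m['fx'])
E
```

```text
0.1 [0.1686879  0.60115786 0.2304261 ] [ 1.36466361e-01  9.90644227e-01 -9.23306202e-04 -3.08973312e-04] [ 0.02959289  1.27327757 -0.06020867] 1.0000561560895254
(array([0.10296602, 0.61891122, 0.37305696]), array([[ 0.25311134, -0.05309764, -0.9662304 ]])) 336.0559711413225
```

View pics/w1.png

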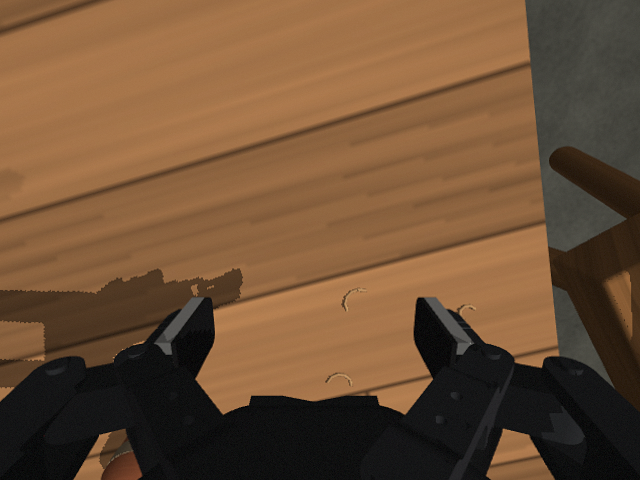

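The move was refused because every row needs all six keys. The wrist view still shows the start pose, with only bare bench between the fingers.

Emit:
{"name": "move_arm", "arguments": {
  "targets": [
    {"dx":0.6,"dy":-1,"dz":0,"rx":0,"ry":0,"rz":0.024},
    {"dx":0.6,"dy":-1,"dz":0,"rx":0,"ry":0,"rz":0.024},
    {"dx":0.6,"dy":-1,"dz":0,"rx":0,"ry":0,"rz":0.024},
    {"dx":0.6,"dy":-1,"dz":0,"rx":0,"ry":0,"rz":0.024},
    {"dx":0.6,"dy":-1,"dz":0,"rx":0,"ry":0,"rz":0.024},
    {"dx":0.6,"dy":-1,"dz":0,"rx":0,"ry":0,"rz":0.024},
    {"dx":0.6,"dy":-1,"dz":0,"rx":0,"ry":0,"rz":0.024},
    {"dx":0.6,"dy":-1,"dz":0,"rx":0,"ry":0,"rz":0.024},
    {"dx":0.6,"dy":-1,"dz":0,"rx":0,"ry":0,"rz":0.024},
    {"dx":0.6,"dy":-1,"dz":0,"rx":0,"ry":0,"rz":0.024}
  ],
  "claw": 50
}}

```text
t: 1.4
tcp_pos: [0.3192, 0.3508, 0.2312]
tool_rot: [0.074, 0.997, -0.0, -0.0]
force: [0.5, 0.2, -0.0]
finger_gap: 0.501
gripper_force: 0.0
```

Emit:
{"name": "move_arm", "arguments": {
  "targets": [
    {"dx":0.6,"dy":-1,"dz":0,"rx":0,"ry":0,"rz":0},
    {"dx":0.6,"dy":-1,"dz":0,"rx":0,"ry":0,"rz":0},
    {"dx":0.6,"dy":-1,"dz":0,"rx":0,"ry":0,"rz":0},
    {"dx":0.6,"dy":-1,"dz":0,"rx":0,"ry":0,"rz":0},
    {"dx":0.6,"dy":-1,"dz":0,"rx":0,"ry":0,"rz":0},
    {"dx":0.6,"dy":-1,"dz":0,"rx":0,"ry":0,"rz":0},
    {"dx":0.6,"dy":-1,"dz":0,"rx":0,"ry":0,"rz":0},
    {"dx":0.6,"dy":-1,"dz":0,"rx":0,"ry":0,"rz":0},
    {"dx":0.2,"dy":-1,"dz":0,"rx":0,"ry":0,"rz":0},
    {"dx":0,"dy":-1,"dz":0,"rx":0,"ry":0,"rz":0}
  ]
}}

```text
t: 2.65
tcp_pos: [0.4444, 0.1008, 0.2312]
tool_rot: [0.074, 0.997, -0.0, 0.0]
force: [0.1, 0.0, 0.3]
finger_gap: 0.5
gripper_force: 0.0
```

```bash
python3 - <<'E'
from h import *
from station import sensors
import json
s=sensors.sense();print(s['t'],s['tcp_pos'],s['tool_rot'],s['force'],s['finger_gap'])
m=cams.camera_model('wrist');im=cams.snapshot('wrist');json.dump({k:(np.array(v).tolist()) for k,v in m.items() if k!='name'},open('w2.json','w'))
cv2.imwrite('pics/w2.png',im[:,:,::-1]);print(ray(m,[[320,240]]),m['fx'])
E
```

```text
2.65 [0.44436658 0.10077689 0.23117244] [ 7.41064322e-02  9.97250337e-01 -1.55891742e-05  4.69454803e-05] [0.14246887 0.01014842 0.29104377] 0.4997956302174582
(array([0.37671775, 0.10992453, 0.37377246]), array([[ 0.25852092, -0.0191918 , -0.96606652]])) 336.0559711413225
```

View pics/w2.png

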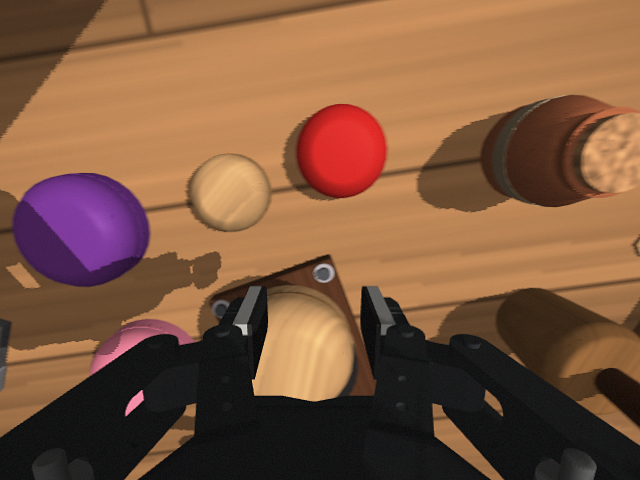

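The wrist camera looks back toward the robot. The near rim of the bowl shows around (300,287), and the near screws of the base are at (323,272) and (220,308). I'll measure from these.

```bash
python3 - <<'E'
from h import *
import json
from scipy.optimize import least_squares
m=json.load(open('w2.json'));im=cv2.imread('pics/w2.png');g=cv2.cvtColor(im,cv2.COLOR_BGR2HSV)
# rim edge: per column, first row (from above) where dark board turns to pale
pts=[]
for x in range(272,346,4):
    v=cv2.GaussianBlur(g[...,2],(3,3),0)[275:335,x].astype(int);k=np.argmax(np.diff(v));pts.append((x,275+k+.5))
print([(a,b) for a,b in pts])
P=onz(m,pts,.07)[:,:2]
r=least_squares(lambda c:np.linalg.norm(P-c,axis=1)-.06,[.56,.06],loss='soft_l1',f_scale=.001);print('bowl',r.x,(r.fun*1e3).round(1))
print('screws',onz(m,[(323,272),(220,308)],.024))
E
```

```text
[(272, np.float64(286.5)), (276, np.float64(293.5)), (280, np.float64(285.5)), (284, np.float64(284.5)), (288, np.float64(284.5)), (292, np.float64(285.5)), (296, np.float64(293.5)), (300, np.float64(293.5)), (304, np.float64(294.5)), (308, np.float64(287.5)), (312, np.float64(288.5)), (316, np.float64(289.5)), (320, np.float64(278.5)), (324, np.float64(279.5)), (328, np.float64(278.5)), (332, np.float64(300.5)), (336, np.float64(318.5)), (340, np.float64(318.5)), (344, np.float64(313.5))]
bowl [0.55761707 0.05935093] [ 0.8 -7.3  0.1  0.6  0.4 -0.6 -8.7 -8.1 -8.3 -0.1  0.2  0.8 12.8 13.6
 16.3  0.  -8.4 -4.9  1.1]
screws [[ 0.50709027  0.10101958  0.024     ]
 [ 0.53284933 -0.02122149  0.024     ]]
```

Emit:
{"name": "move_arm", "arguments": {
  "targets": [
    {"dx":0.25,"dy":-0.4,"dz":0,"rx":0,"ry":0,"rz":0},
    {"dx":0.25,"dy":-0.4,"dz":0,"rx":0,"ry":0,"rz":0},
    {"dx":0.25,"dy":-0.4,"dz":-0.5,"rx":0,"ry":0,"rz":0},
    {"dx":0.2,"dy":0,"dz":-0.8,"rx":0,"ry":0,"rz":0},
    {"dx":0,"dy":0,"dz":-0.8,"rx":0,"ry":0,"rz":0},
    {"dx":0,"dy":0,"dz":-0.8,"rx":0,"ry":0,"rz":0},
    {"dx":0,"dy":0,"dz":-0.8,"rx":0,"ry":0,"rz":0},
    {"dx":0,"dy":0,"dz":-0.8,"rx":0,"ry":0,"rz":0},
    {"dx":0,"dy":0,"dz":-0.8,"rx":0,"ry":0,"rz":0},
    {"dx":0,"dy":0,"dz":-0.86,"rx":0,"ry":0,"rz":0}
  ]
}}

```text
t: 3.95
tcp_pos: [0.4679, 0.0717, 0.0759]
tool_rot: [0.074, 0.997, 0.0, -0.0]
force: [-0.1, -0.2, -0.6]
finger_gap: 0.502
gripper_force: 0.0
```

Emit:
{"name": "move_arm", "arguments": {
  "targets": [
    {"dx":0,"dy":0,"dz":0,"rx":0,"ry":0,"rz":0},
    {"dx":0.08,"dy":0,"dz":0,"rx":0,"ry":0,"rz":0},
    {"dx":0.08,"dy":0,"dz":0,"rx":0,"ry":0,"rz":0},
    {"dx":0.08,"dy":-0.01,"dz":0,"rx":0,"ry":0,"rz":0},
    {"dx":0.08,"dy":-0.01,"dz":0,"rx":0,"ry":0,"rz":0},
    {"dx":0.08,"dy":-0.01,"dz":0,"rx":0,"ry":0,"rz":0},
    {"dx":0.08,"dy":-0.01,"dz":0,"rx":0,"ry":0,"rz":0},
    {"dx":0.08,"dy":-0.01,"dz":0,"rx":0,"ry":0,"rz":0},
    {"dx":0.08,"dy":-0.01,"dz":0,"rx":0,"ry":0,"rz":0},
    {"dx":0.08,"dy":-0.01,"dz":0,"rx":0,"ry":0,"rz":0}
  ]
}}

```text
t: 5.2
tcp_pos: [0.4858, 0.0699, 0.0773]
tool_rot: [0.074, 0.997, 0.0, -0.0]
force: [-0.1, 0.6, -0.0]
finger_gap: 0.498
gripper_force: 0.0
```

Emit:
{"name": "move_arm", "arguments": {
  "targets": [
    {"dx":0.08,"dy":-0.008,"dz":0,"rx":0,"ry":0,"rz":0},
    {"dx":0.08,"dy":-0.008,"dz":0,"rx":0,"ry":0,"rz":0},
    {"dx":0.08,"dy":-0.008,"dz":0,"rx":0,"ry":0,"rz":0},
    {"dx":0.08,"dy":-0.008,"dz":0,"rx":0,"ry":0,"rz":0},
    {"dx":0.08,"dy":-0.008,"dz":0,"rx":0,"ry":0,"rz":0},
    {"dx":0.08,"dy":-0.008,"dz":0,"rx":0,"ry":0,"rz":0},
    {"dx":0.08,"dy":-0.008,"dz":0,"rx":0,"ry":0,"rz":0},
    {"dx":0.08,"dy":-0.008,"dz":0,"rx":0,"ry":0,"rz":0},
    {"dx":0.08,"dy":-0.008,"dz":0,"rx":0,"ry":0,"rz":0},
    {"dx":0.08,"dy":-0.008,"dz":0,"rx":0,"ry":0,"rz":0}
  ]
}}

```text
t: 6.45
tcp_pos: [0.5059, 0.0679, 0.0772]
tool_rot: [0.074, 0.997, -0.0, -0.0]
force: [-2.0, 0.4, -0.5]
finger_gap: 0.498
gripper_force: 1.0
```

```bash
python3 - <<'E'
from h import *
from station import sensors
s=sensors.sense();print(s['t'],s['tcp_pos'],s['force'])
a=cams.snapshot('top')[150:340,240:400,::-1];b=cams.snapshot('scene')[220:370,270:390,::-1]
o=np.zeros((570,790,3),np.uint8);o[:,:480]=cv2.resize(a,None,fx=3,fy=3,interpolation=2);o[:375,485:785]=cv2.resize(b,(300,375),interpolation=2)
cv2.imwrite('pics/crop1.png',o)
E
```

```text
6.45 [0.50586378 0.06785575 0.07723916] [-1.98160102  0.4302283  -0.54400415]
```

View pics/crop1.png

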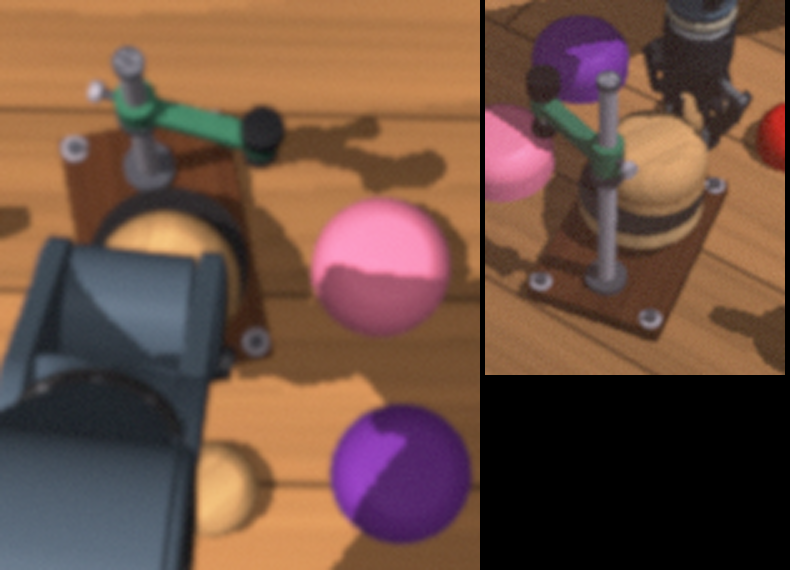

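The bowl is sliding with a force of 2 N. Its far edge has moved from row 228 to 209 in the crop, about 15 mm, so roughly 19 mm remain.

Emit:
{"name": "move_arm", "arguments": {
  "targets": [
    {"dx":0.08,"dy":-0.008,"dz":0,"rx":0,"ry":0,"rz":0},
    {"dx":0.08,"dy":-0.008,"dz":0,"rx":0,"ry":0,"rz":0},
    {"dx":0.08,"dy":-0.008,"dz":0,"rx":0,"ry":0,"rz":0},
    {"dx":0.08,"dy":-0.008,"dz":0,"rx":0,"ry":0,"rz":0},
    {"dx":0.08,"dy":-0.008,"dz":0,"rx":0,"ry":0,"rz":0},
    {"dx":0.08,"dy":-0.008,"dz":0,"rx":0,"ry":0,"rz":0},
    {"dx":0.08,"dy":-0.008,"dz":0,"rx":0,"ry":0,"rz":0},
    {"dx":0.08,"dy":-0.008,"dz":0,"rx":0,"ry":0,"rz":0},
    {"dx":0.08,"dy":-0.008,"dz":0,"rx":0,"ry":0,"rz":0},
    {"dx":0.04,"dy":-0.008,"dz":0,"rx":0,"ry":0,"rz":0}
  ]
}}

```text
t: 7.8
tcp_pos: [0.525, 0.0659, 0.0773]
tool_rot: [0.074, 0.997, 0.0, 0.0]
force: [-1.6, 1.5, -0.4]
finger_gap: 0.501
gripper_force: 1.0
```

Emit:
{"name": "move_arm", "arguments": {
  "targets": [
    {"dx":0,"dy":0,"dz":0,"rx":0,"ry":0,"rz":0},
    {"dx":-0.4,"dy":0,"dz":0,"rx":0,"ry":0,"rz":0},
    {"dx":-0.8,"dy":0,"dz":0,"rx":0,"ry":0,"rz":0},
    {"dx":-0.4,"dy":0,"dz":0.8,"rx":0,"ry":0,"rz":0},
    {"dx":-0.2,"dy":0,"dz":1,"rx":0,"ry":0,"rz":0},
    {"dx":0,"dy":0,"dz":1,"rx":0,"ry":0,"rz":0},
    {"dx":0,"dy":0,"dz":1,"rx":0,"ry":0,"rz":0},
    {"dx":0,"dy":-0.8,"dz":1,"rx":0,"ry":0,"rz":0},
    {"dx":0,"dy":-1,"dz":1,"rx":0,"ry":0,"rz":0},
    {"dx":0,"dy":-1,"dz":1,"rx":0,"ry":0,"rz":0}
  ],
  "claw": 50
}}

```text
t: 9.05
tcp_pos: [0.4796, -0.0047, 0.2484]
tool_rot: [0.074, 0.997, -0.0, 0.001]
force: [-0.1, -0.2, -0.1]
finger_gap: 0.499
gripper_force: 0.0
```

Emit:
{"name": "move_arm", "arguments": {
  "targets": [
    {"dx":0,"dy":-1,"dz":0.6,"rx":0,"ry":0,"rz":0},
    {"dx":0,"dy":-1,"dz":0.5,"rx":0,"ry":0,"rz":0},
    {"dx":0,"dy":-1,"dz":0,"rx":0,"ry":0,"rz":0},
    {"dx":0,"dy":-1,"dz":0,"rx":0,"ry":0,"rz":0},
    {"dx":0,"dy":-1,"dz":0,"rx":0,"ry":0,"rz":0},
    {"dx":0,"dy":-1,"dz":0,"rx":0,"ry":0,"rz":0},
    {"dx":0,"dy":0,"dz":0,"rx":0,"ry":0,"rz":0},
    {"dx":0,"dy":0,"dz":0,"rx":0,"ry":0,"rz":0},
    {"dx":0,"dy":0,"dz":0,"rx":0,"ry":0,"rz":0},
    {"dx":0,"dy":0,"dz":0,"rx":0,"ry":0,"rz":0}
  ],
  "claw": 0
}}

```text
t: 10.3
tcp_pos: [0.4797, -0.1533, 0.2749]
tool_rot: [0.073, 0.997, 0.0, 0.0]
force: [0.1, 0.3, -0.3]
finger_gap: -0.002
gripper_force: 0.0
```

```bash
python3 - <<'E'
from h import *
from station import sensors
s=sensors.sense();print(s['t'],s['tcp_pos'],s['force'])
A=cams.snapshot('top')[:,:,::-1];B=cams.snapshot('scene')[:,:,::-1];cv2.imwrite('pics/top2.png',A);cv2.imwrite('pics/scene2.png',B)
o=np.zeros((570,790,3),np.uint8);o[:,:480]=cv2.resize(A[150:340,240:400],None,fx=3,fy=3,interpolation=2);o[:375,485:785]=cv2.resize(B[220:370,270:390],(300,375),interpolation=2)
cv2.imwrite('pics/crop2.png',o)
E
```

```text
10.3 [ 0.47969911 -0.15329312  0.27486392] [ 0.10698537  0.34981587 -0.31684433]
```

View pics/crop2.png

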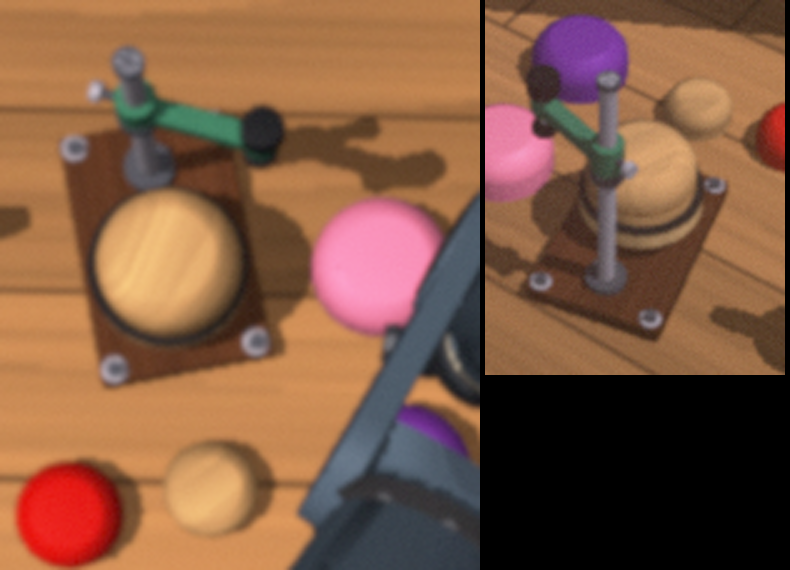

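The bowl now looks centred: a black ring shows all round it, centred near crop (167,264). I'll measure this numerically.

```bash
python3 - <<'E'
from h import *
from scipy.optimize import least_squares
from scipy.ndimage import map_coordinates as mc
m=cams.camera_model('top');g=cv2.cvtColor(cv2.imread('pics/top2.png'),cv2.COLOR_BGR2GRAY).astype(float)
c0=np.array([295.3,237.7]);F=[];G=[]
for t in np.arange(0,2*np.pi,.15):
    d=np.array([np.cos(t),np.sin(t)]);r=np.arange(20,34,.25);p=c0+r[:,None]*d
    v=mc(g,[p[:,1],p[:,0]],order=1);dv=np.gradient(v);i=np.argmin(dv);F.append(p[i])
    j=i+np.argmax(dv[i:]);G.append(p[j])
cam,_=ray(m,[[0,0]])
F=np.array(F);lo=onz(m,F,.07)[:,:2];hi=onz(m,F,.096)[:,:2]
def res(c):
    # visible edge: further of the two projections from the image of the axis
    a=np.linalg.norm(lo-c,axis=1)-.06;b=np.linalg.norm(hi-c,axis=1)-.06;return np.where((lo-c)@(c-cam[:2])>0,b,a)
r=least_squares(res,[.59,.055],loss='soft_l1',f_scale=.001);print('bowl',r.x,np.median(abs(r.fun)))
P=onz(m,G,.07)[:,:2]
q=least_squares(lambda c:np.linalg.norm(P-c,axis=1)-.068,[.59,.055],loss='soft_l1',f_scale=.001);print('plat',q.x,np.median(abs(q.fun)),'diff',r.x-q.x)
for R,z in((.068,.07),):print('ok')
E
```

```text
bowl [0.5912461  0.05610172] 0.0009154727576709855
plat [0.59392737 0.05730078] 0.005096634276652502 diff [-0.00268127 -0.00119906]
ok
```

The bowl is within 3 mm of the centre. Next I'll bring the open fingers over the knob, at about (0.661,-0.016) with its top at z 0.247.

Emit:
{"name": "move_arm", "arguments": {
  "targets": [
    {"dx":0.724,"dy":0.55,"dz":0.1,"rx":0,"ry":0,"rz":0.172},
    {"dx":0.724,"dy":0.55,"dz":0.1,"rx":0,"ry":0,"rz":0.172},
    {"dx":0.724,"dy":0.55,"dz":0.1,"rx":0,"ry":0,"rz":0.172},
    {"dx":0.724,"dy":0.55,"dz":0.1,"rx":0,"ry":0,"rz":0.172},
    {"dx":0.724,"dy":0.55,"dz":0.1,"rx":0,"ry":0,"rz":0.172},
    {"dx":0.724,"dy":0.55,"dz":0,"rx":0,"ry":0,"rz":0.172},
    {"dx":0.724,"dy":0.55,"dz":0,"rx":0,"ry":0,"rz":0.172},
    {"dx":0.724,"dy":0.55,"dz":0,"rx":0,"ry":0,"rz":0.172},
    {"dx":0.724,"dy":0.55,"dz":0,"rx":0,"ry":0,"rz":0.172},
    {"dx":0.724,"dy":0.55,"dz":0,"rx":0,"ry":0,"rz":0.172}
  ],
  "claw": 75
}}

```text
t: 11.65
tcp_pos: [0.6612, -0.0158, 0.2871]
tool_rot: [-0.369, 0.929, 0.0, -0.0]
force: [-0.3, -0.1, -0.2]
finger_gap: 0.752
gripper_force: 0.0
```

```bash
python3 - <<'E'
from h import *
from station import sensors
s=sensors.sense();print(s['t'],s['tcp_pos'],s['tool_rot'],s['q'],s['force'],s['finger_gap'])
m=cams.camera_model('wrist');im=cams.snapshot('wrist');cv2.imwrite('pics/w3.png',im[:,:,::-1])
print(proj(m,[[.661,-.0155,.247],[.594,.0577,.126],[.591,.056,.126]]))
E
```

```text
11.65 [ 0.6612127  -0.01575089  0.28707704] [-3.68973859e-01  9.29439757e-01  8.07897602e-05 -1.50001133e-04] [-1.92428615e-01  5.27054363e-01  1.26877609e+00 -2.66398079e-05
  1.34610195e+00 -2.51902849e+00] [-0.28105224 -0.10963128 -0.18940561] 0.7515545980332492
[[315.21863158 273.53177747]
 [421.71967881 228.61926904]
 [422.92736158 225.0796706 ]]
```

View pics/w3.png

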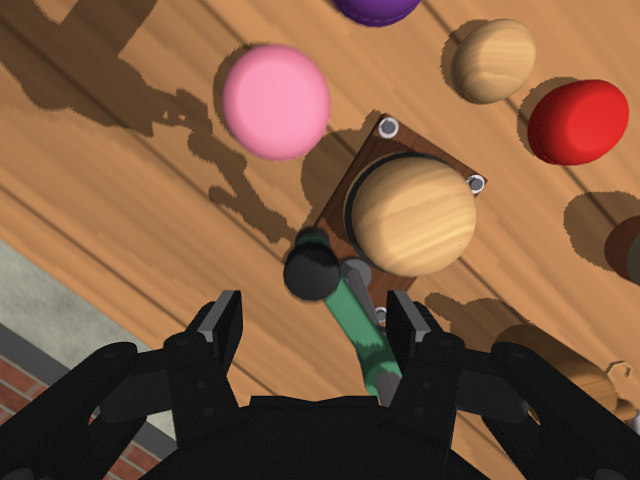

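The knob top is at (312,271), against a predicted (315,273), so it is well centred between the fingers. I'll lower over it.

Emit:
{"name": "move_arm", "arguments": {
  "targets": [
    {"dx":0,"dy":0,"dz":-0.3,"rx":0,"ry":0,"rz":0},
    {"dx":0,"dy":0,"dz":-0.3,"rx":0,"ry":0,"rz":0},
    {"dx":0,"dy":0,"dz":-0.3,"rx":0,"ry":0,"rz":0},
    {"dx":0,"dy":0,"dz":-0.3,"rx":0,"ry":0,"rz":0},
    {"dx":0,"dy":0,"dz":-0.3,"rx":0,"ry":0,"rz":0},
    {"dx":0,"dy":0,"dz":-0.3,"rx":0,"ry":0,"rz":0},
    {"dx":0,"dy":0,"dz":-0.3,"rx":0,"ry":0,"rz":0},
    {"dx":0,"dy":0,"dz":-0.3,"rx":0,"ry":0,"rz":0},
    {"dx":0,"dy":0,"dz":0,"rx":0,"ry":0,"rz":0},
    {"dx":0,"dy":0,"dz":0,"rx":0,"ry":0,"rz":0}
  ]
}}

```text
t: 12.95
tcp_pos: [0.6609, -0.0166, 0.2275]
tool_rot: [-0.367, 0.93, -0.0, 0.0]
force: [0.7, 0.2, -0.1]
finger_gap: 0.751
gripper_force: 0.0
```

Emit:
{"name": "move_arm", "arguments": {
  "targets": [
    {"dx":0,"dy":0,"dz":0,"rx":0,"ry":0,"rz":0},
    {"dx":0,"dy":0,"dz":0,"rx":0,"ry":0,"rz":0},
    {"dx":0,"dy":0,"dz":0,"rx":0,"ry":0,"rz":0},
    {"dx":0,"dy":0,"dz":0,"rx":0,"ry":0,"rz":0},
    {"dx":0,"dy":0,"dz":0,"rx":0,"ry":0,"rz":0},
    {"dx":0,"dy":0,"dz":0,"rx":0,"ry":0,"rz":0},
    {"dx":0,"dy":0,"dz":0,"rx":0,"ry":0,"rz":0},
    {"dx":0,"dy":0,"dz":0,"rx":0,"ry":0,"rz":0},
    {"dx":0,"dy":0,"dz":0,"rx":0,"ry":0,"rz":0},
    {"dx":0,"dy":0,"dz":0,"rx":0,"ry":0,"rz":0}
  ],
  "claw": 46,
  "newtons": 20
}}

```text
t: 14.2
tcp_pos: [0.6607, -0.0166, 0.2273]
tool_rot: [-0.367, 0.93, 0.0, -0.0]
force: [0.4, -0.2, 0.8]
finger_gap: 0.463
gripper_force: 0.0
```

```bash
python3 - <<'E'
import numpy as np
P=np.array([.690,.078]);k=np.array([.6612,-.0158]);r=.098
a0=np.degrees(np.arctan2(*(k-P)[::-1]))%360;a1=192.0-1.5
print(a0)
t=np.radians(np.linspace(a0,a1,21));p=P+r*np.c_[np.cos(t),np.sin(t)];print(p[0],p[-1]);print((np.diff(p,axis=0)/.025).round(3).tolist())
E
```

```text
252.93161586694384
[ 0.66123574 -0.0156836 ] [0.59364102 0.06014092]
[[-0.202, 0.068], [-0.198, 0.079], [-0.194, 0.09], [-0.189, 0.1], [-0.183, 0.11], [-0.177, 0.12], [-0.17, 0.13], [-0.162, 0.139], [-0.155, 0.147], [-0.146, 0.155], [-0.138, 0.163], [-0.129, 0.17], [-0.119, 0.177], [-0.109, 0.183], [-0.099, 0.189], [-0.089, 0.194], [-0.078, 0.199], [-0.067, 0.203], [-0.056, 0.206], [-0.045, 0.209]]
```

Emit:
{"name": "move_arm", "arguments": {
  "targets": [
    {"dx":-0.2,"dy":0.07,"dz":0,"rx":0,"ry":0,"rz":0},
    {"dx":-0.2,"dy":0.08,"dz":0,"rx":0,"ry":0,"rz":0},
    {"dx":-0.19,"dy":0.09,"dz":0,"rx":0,"ry":0,"rz":0},
    {"dx":-0.19,"dy":0.1,"dz":0,"rx":0,"ry":0,"rz":0},
    {"dx":-0.18,"dy":0.11,"dz":0,"rx":0,"ry":0,"rz":0},
    {"dx":-0.18,"dy":0.12,"dz":0,"rx":0,"ry":0,"rz":0},
    {"dx":-0.17,"dy":0.13,"dz":0,"rx":0,"ry":0,"rz":0},
    {"dx":-0.16,"dy":0.14,"dz":0,"rx":0,"ry":0,"rz":0},
    {"dx":-0.155,"dy":0.15,"dz":0,"rx":0,"ry":0,"rz":0},
    {"dx":-0.145,"dy":0.155,"dz":0,"rx":0,"ry":0,"rz":0}
  ]
}}

```text
t: 15.45
tcp_pos: [0.6161, 0.0121, 0.2274]
tool_rot: [-0.367, 0.93, -0.0, -0.0]
force: [0.4, -4.7, 0.6]
finger_gap: 0.461
gripper_force: 1.6
```

Emit:
{"name": "move_arm", "arguments": {
  "targets": [
    {"dx":-0.138,"dy":0.163,"dz":0,"rx":0,"ry":0,"rz":0},
    {"dx":-0.129,"dy":0.17,"dz":0,"rx":0,"ry":0,"rz":0},
    {"dx":-0.119,"dy":0.177,"dz":0,"rx":0,"ry":0,"rz":0},
    {"dx":-0.109,"dy":0.183,"dz":0,"rx":0,"ry":0,"rz":0},
    {"dx":-0.1,"dy":0.19,"dz":0,"rx":0,"ry":0,"rz":0},
    {"dx":-0.09,"dy":0.195,"dz":0,"rx":0,"ry":0,"rz":0},
    {"dx":-0.078,"dy":0.2,"dz":0,"rx":0,"ry":0,"rz":0},
    {"dx":-0.067,"dy":0.203,"dz":0,"rx":0,"ry":0,"rz":0},
    {"dx":-0.056,"dy":0.206,"dz":0,"rx":0,"ry":0,"rz":0},
    {"dx":-0.045,"dy":0.21,"dz":0,"rx":0,"ry":0,"rz":0}
  ]
}}

```text
t: 16.7
tcp_pos: [0.5931, 0.0599, 0.2273]
tool_rot: [-0.367, 0.93, 0.0, -0.0]
force: [-0.1, -2.7, 0.1]
finger_gap: 0.458
gripper_force: 1.3
```

Emit:
{"name": "move_arm", "arguments": {
  "targets": [
    {"dx":0,"dy":0,"dz":0,"rx":0,"ry":0,"rz":0},
    {"dx":0,"dy":0,"dz":0,"rx":0,"ry":0,"rz":0},
    {"dx":0,"dy":0,"dz":0.1,"rx":0,"ry":0,"rz":0},
    {"dx":0,"dy":0,"dz":0.4,"rx":0,"ry":0,"rz":0},
    {"dx":0,"dy":0,"dz":0.5,"rx":0,"ry":0,"rz":0},
    {"dx":0,"dy":0,"dz":0.5,"rx":0,"ry":0,"rz":0},
    {"dx":0,"dy":0,"dz":0.5,"rx":0,"ry":0,"rz":0},
    {"dx":0,"dy":0,"dz":0.4,"rx":0,"ry":0,"rz":0},
    {"dx":0,"dy":0,"dz":0,"rx":0,"ry":0,"rz":0},
    {"dx":0,"dy":0,"dz":0,"rx":0,"ry":0,"rz":0}
  ],
  "claw": 65
}}

```text
t: 17.95
tcp_pos: [0.5929, 0.0595, 0.287]
tool_rot: [-0.367, 0.93, 0.0, -0.0]
force: [0.6, -0.2, 0.4]
finger_gap: 0.649
gripper_force: 0.0
```

```bash
python3 - <<'E'
from h import *
from station import sensors
s=sensors.sense();print(s['t'],s['tcp_pos'],s['q'],s['force'],s['finger_gap'])
m=cams.camera_model('wrist');im=cams.snapshot('wrist');cv2.imwrite('pics/w4.png',im[:,:,::-1])
print(proj(m,[[.594,.0577,.247],[.594,.0577,.07],[.591,.056,.126]]))
E
```

```text
17.95 [0.59285453 0.05954762 0.28696565] [-8.72778328e-02  4.30308447e-01  1.44099174e+00 -5.78124493e-06
  1.27113733e+00 -2.41055503e+00] [ 0.63500777 -0.21515011  0.41202813] 0.6492740481090787
[[310.96707821 272.90572897]
 [312.034062   215.39237559]
 [312.69465388 223.21818704]]
```

View pics/w4.png

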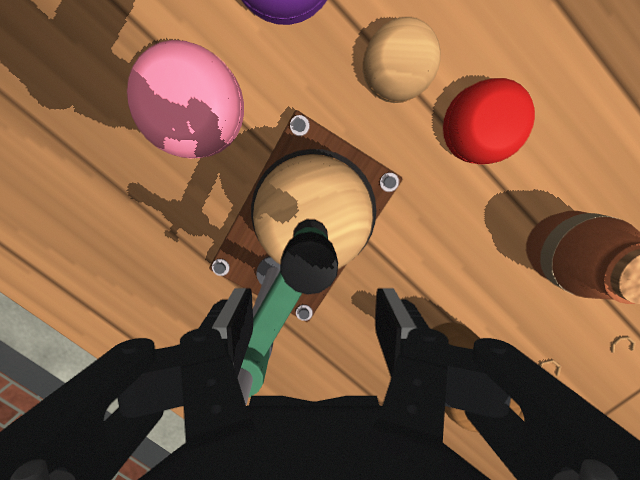

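The knob is at (310,264), over the middle of the bowl and within 2 to 3 mm. I'll shut the fingers, settle over the knob, and estimate the foot's length from the scene picture.

Emit:
{"name": "move_arm", "arguments": {
  "targets": [
    {"dx":-0.04,"dy":-0.14,"dz":0,"rx":0,"ry":0,"rz":0},
    {"dx":0,"dy":0,"dz":0,"rx":0,"ry":0,"rz":0},
    {"dx":0,"dy":0,"dz":0,"rx":0,"ry":0,"rz":0},
    {"dx":0,"dy":0,"dz":-0.3,"rx":0,"ry":0,"rz":0},
    {"dx":0,"dy":0,"dz":-0.3,"rx":0,"ry":0,"rz":0},
    {"dx":0,"dy":0,"dz":-0.3,"rx":0,"ry":0,"rz":0},
    {"dx":0,"dy":0,"dz":-0.1,"rx":0,"ry":0,"rz":0},
    {"dx":0,"dy":0,"dz":-0.1,"rx":0,"ry":0,"rz":0},
    {"dx":0,"dy":0,"dz":-0.1,"rx":0,"ry":0,"rz":0},
    {"dx":0,"dy":0,"dz":-0.1,"rx":0,"ry":0,"rz":0}
  ],
  "claw": 0
}}

```text
t: 19.25
tcp_pos: [0.5923, 0.056, 0.2548]
tool_rot: [-0.367, 0.93, -0.0, 0.0]
force: [-0.2, -1.4, 0.3]
finger_gap: 0.002
gripper_force: 0.0
```

```bash
python3 - <<'E'
from h import *
from station import sensors
s=sensors.sense();print(s['t'],s['tcp_pos'],s['force'],s['finger_gap'])
m=cams.camera_model('scene');k=np.array([.661,-.0155]);cam=ray(m,[[0,0]])[0][:2];u=(cam-k)/np.linalg.norm(cam-k)
g=cv2.cvtColor(cv2.imread('pics/scene2.png'),cv2.COLOR_BGR2GRAY)
for z in(.247,):print(proj(m,[[*k,z]]))
q=[proj(m,[[*(k+.014*u),z]])[0] for z in np.arange(.14,.18,.004)]
print(np.round(q,1).tolist())
x=int(round(q[4][0]));print(x,[(y,g[y,x-1:x+2].mean().round()) for y in range(256,282)])
E
```

```text
19.25 [0.59228981 0.05598704 0.25483249] [-0.18970481 -1.35360473  0.32017272] 0.0017989617759515799
[[292.35316126 249.91079485]]
[[293.5, 283.8], [293.4, 282.7], [293.4, 281.6], [293.4, 280.6], [293.3, 279.5], [293.3, 278.4], [293.3, 277.3], [293.2, 276.3], [293.2, 275.2], [293.2, 274.1]]
293 [(256, np.float64(46.0)), (257, np.float64(45.0)), (258, np.float64(46.0)), (259, np.float64(49.0)), (260, np.float64(54.0)), (261, np.float64(68.0)), (262, np.float64(76.0)), (263, np.float64(78.0)), (264, np.float64(73.0)), (265, np.float64(65.0)), (266, np.float64(60.0)), (267, np.float64(68.0)), (268, np.float64(75.0)), (269, np.float64(69.0)), (270, np.float64(52.0)), (271, np.float64(47.0)), (272, np.float64(46.0)), (273, np.float64(48.0)), (274, np.float64(65.0)), (275, np.float64(119.0)), (276, np.float64(164.0)), (277, np.float64(169.0)), (278, np.float64(167.0)), (279, np.float64(167.0)), (280, np.float64(168.0)), (281, np.float64(164.0))]
```

The foot's lower edge is at row 275, so its face is at about z 0.173. That puts touch near TCP z 0.20, and it is safe to push down to about 0.215 before feeling for it.

Emit:
{"name": "move_arm", "arguments": {
  "targets": [
    {"dx":0,"dy":0,"dz":-0.12,"rx":0,"ry":0,"rz":0},
    {"dx":0,"dy":0,"dz":-0.12,"rx":0,"ry":0,"rz":0},
    {"dx":0,"dy":0,"dz":-0.12,"rx":0,"ry":0,"rz":0},
    {"dx":0,"dy":0,"dz":-0.12,"rx":0,"ry":0,"rz":0},
    {"dx":0,"dy":0,"dz":-0.12,"rx":0,"ry":0,"rz":0},
    {"dx":0,"dy":0,"dz":-0.12,"rx":0,"ry":0,"rz":0},
    {"dx":0,"dy":0,"dz":-0.12,"rx":0,"ry":0,"rz":0},
    {"dx":0,"dy":0,"dz":-0.12,"rx":0,"ry":0,"rz":0},
    {"dx":0,"dy":0,"dz":-0.12,"rx":0,"ry":0,"rz":0},
    {"dx":0,"dy":0,"dz":-0.12,"rx":0,"ry":0,"rz":0}
  ]
}}

```text
t: 20.5
tcp_pos: [0.5919, 0.0559, 0.2262]
tool_rot: [-0.368, 0.93, -0.0, 0.0]
force: [-3.6, -0.9, 7.6]
finger_gap: -0.002
gripper_force: 4.0
```

Emit:
{"name": "move_arm", "arguments": {
  "targets": [
    {"dx":0,"dy":0,"dz":-0.06,"rx":0,"ry":0,"rz":0},
    {"dx":0,"dy":0,"dz":-0.06,"rx":0,"ry":0,"rz":0},
    {"dx":0,"dy":0,"dz":-0.06,"rx":0,"ry":0,"rz":0},
    {"dx":0,"dy":0,"dz":-0.06,"rx":0,"ry":0,"rz":0},
    {"dx":0,"dy":0,"dz":-0.06,"rx":0,"ry":0,"rz":0},
    {"dx":0,"dy":0,"dz":-0.02,"rx":0,"ry":0,"rz":0},
    {"dx":0,"dy":0,"dz":-0.02,"rx":0,"ry":0,"rz":0},
    {"dx":0,"dy":0,"dz":-0.02,"rx":0,"ry":0,"rz":0},
    {"dx":0,"dy":0,"dz":0,"rx":0,"ry":0,"rz":0},
    {"dx":0,"dy":0,"dz":0,"rx":0,"ry":0,"rz":0}
  ]
}}

```text
t: 21.75
tcp_pos: [0.592, 0.0559, 0.2172]
tool_rot: [-0.368, 0.93, -0.0, 0.0]
force: [-2.9, -0.2, 6.9]
finger_gap: -0.0
gripper_force: 3.7
```

Emit:
{"name": "move_arm", "arguments": {
  "targets": [
    {"dx":0,"dy":0,"dz":-0.02,"rx":0,"ry":0,"rz":0},
    {"dx":0,"dy":0,"dz":-0.02,"rx":0,"ry":0,"rz":0},
    {"dx":0,"dy":0,"dz":-0.02,"rx":0,"ry":0,"rz":0},
    {"dx":0,"dy":0,"dz":-0.02,"rx":0,"ry":0,"rz":0},
    {"dx":0,"dy":0,"dz":-0.02,"rx":0,"ry":0,"rz":0},
    {"dx":0,"dy":0,"dz":-0.02,"rx":0,"ry":0,"rz":0},
    {"dx":0,"dy":0,"dz":-0.02,"rx":0,"ry":0,"rz":0},
    {"dx":0,"dy":0,"dz":-0.02,"rx":0,"ry":0,"rz":0},
    {"dx":0,"dy":0,"dz":0,"rx":0,"ry":0,"rz":0},
    {"dx":0,"dy":0,"dz":0,"rx":0,"ry":0,"rz":0}
  ]
}}

```text
t: 23.0
tcp_pos: [0.5919, 0.0559, 0.2132]
tool_rot: [-0.368, 0.93, -0.0, 0.0]
force: [-2.9, -0.0, 7.1]
finger_gap: -0.001
gripper_force: 3.7
```

Emit:
{"name": "move_arm", "arguments": {
  "targets": [
    {"dx":0,"dy":0,"dz":-0.02,"rx":0,"ry":0,"rz":0},
    {"dx":0,"dy":0,"dz":-0.02,"rx":0,"ry":0,"rz":0},
    {"dx":0,"dy":0,"dz":-0.02,"rx":0,"ry":0,"rz":0},
    {"dx":0,"dy":0,"dz":-0.02,"rx":0,"ry":0,"rz":0},
    {"dx":0,"dy":0,"dz":-0.02,"rx":0,"ry":0,"rz":0},
    {"dx":0,"dy":0,"dz":-0.02,"rx":0,"ry":0,"rz":0},
    {"dx":0,"dy":0,"dz":-0.02,"rx":0,"ry":0,"rz":0},
    {"dx":0,"dy":0,"dz":-0.02,"rx":0,"ry":0,"rz":0},
    {"dx":0,"dy":0,"dz":0,"rx":0,"ry":0,"rz":0},
    {"dx":0,"dy":0,"dz":0,"rx":0,"ry":0,"rz":0}
  ]
}}

```text
t: 24.25
tcp_pos: [0.592, 0.0559, 0.2092]
tool_rot: [-0.367, 0.93, -0.0, 0.0]
force: [-2.3, -1.8, 6.7]
finger_gap: -0.002
gripper_force: 3.7
```

Emit:
{"name": "move_arm", "arguments": {
  "targets": [
    {"dx":0,"dy":0,"dz":-0.02,"rx":0,"ry":0,"rz":0},
    {"dx":0,"dy":0,"dz":-0.02,"rx":0,"ry":0,"rz":0},
    {"dx":0,"dy":0,"dz":-0.02,"rx":0,"ry":0,"rz":0},
    {"dx":0,"dy":0,"dz":-0.02,"rx":0,"ry":0,"rz":0},
    {"dx":0,"dy":0,"dz":-0.02,"rx":0,"ry":0,"rz":0},
    {"dx":0,"dy":0,"dz":-0.02,"rx":0,"ry":0,"rz":0},
    {"dx":0,"dy":0,"dz":-0.02,"rx":0,"ry":0,"rz":0},
    {"dx":0,"dy":0,"dz":0,"rx":0,"ry":0,"rz":0},
    {"dx":0,"dy":0,"dz":0,"rx":0,"ry":0,"rz":0},
    {"dx":0,"dy":0,"dz":0,"rx":0,"ry":0,"rz":0}
  ]
}}

```text
t: 25.5
tcp_pos: [0.5919, 0.0559, 0.2056]
tool_rot: [-0.368, 0.93, -0.0, -0.0]
force: [-2.3, 0.4, 7.3]
finger_gap: -0.0
gripper_force: 3.7
```

Emit:
{"name": "move_arm", "arguments": {
  "targets": [
    {"dx":0,"dy":0,"dz":-0.02,"rx":0,"ry":0,"rz":0},
    {"dx":0,"dy":0,"dz":-0.02,"rx":0,"ry":0,"rz":0},
    {"dx":0,"dy":0,"dz":-0.02,"rx":0,"ry":0,"rz":0},
    {"dx":0,"dy":0,"dz":-0.02,"rx":0,"ry":0,"rz":0},
    {"dx":0,"dy":0,"dz":-0.02,"rx":0,"ry":0,"rz":0},
    {"dx":0,"dy":0,"dz":-0.02,"rx":0,"ry":0,"rz":0},
    {"dx":0,"dy":0,"dz":0,"rx":0,"ry":0,"rz":0},
    {"dx":0,"dy":0,"dz":0,"rx":0,"ry":0,"rz":0},
    {"dx":0,"dy":0,"dz":0,"rx":0,"ry":0,"rz":0},
    {"dx":0,"dy":0,"dz":0,"rx":0,"ry":0,"rz":0}
  ]
}}

```text
t: 26.75
tcp_pos: [0.592, 0.0559, 0.2028]
tool_rot: [-0.368, 0.93, -0.0, 0.0]
force: [-3.0, -0.1, 8.1]
finger_gap: 0.001
gripper_force: 4.1
```

Emit:
{"name": "move_arm", "arguments": {
  "targets": [
    {"dx":0,"dy":0,"dz":-0.02,"rx":0,"ry":0,"rz":0},
    {"dx":0,"dy":0,"dz":-0.02,"rx":0,"ry":0,"rz":0},
    {"dx":0,"dy":0,"dz":-0.02,"rx":0,"ry":0,"rz":0},
    {"dx":0,"dy":0,"dz":-0.02,"rx":0,"ry":0,"rz":0},
    {"dx":0,"dy":0,"dz":0,"rx":0,"ry":0,"rz":0},
    {"dx":0,"dy":0,"dz":0,"rx":0,"ry":0,"rz":0},
    {"dx":0,"dy":0,"dz":0,"rx":0,"ry":0,"rz":0},
    {"dx":0,"dy":0,"dz":0,"rx":0,"ry":0,"rz":0},
    {"dx":0,"dy":0,"dz":0,"rx":0,"ry":0,"rz":0},
    {"dx":0,"dy":0,"dz":0,"rx":0,"ry":0,"rz":0}
  ]
}}

```text
t: 28.0
tcp_pos: [0.5921, 0.0559, 0.2016]
tool_rot: [-0.368, 0.93, -0.0, 0.0]
force: [-5.4, -0.6, 11.2]
finger_gap: -0.001
gripper_force: 6.0
```

Emit:
{"name": "move_arm", "arguments": {
  "targets": [
    {"dx":0,"dy":0,"dz":-0.02,"rx":0,"ry":0,"rz":0},
    {"dx":0,"dy":0,"dz":-0.02,"rx":0,"ry":0,"rz":0},
    {"dx":0,"dy":0,"dz":-0.02,"rx":0,"ry":0,"rz":0},
    {"dx":0,"dy":0,"dz":-0.02,"rx":0,"ry":0,"rz":0},
    {"dx":0,"dy":0,"dz":0,"rx":0,"ry":0,"rz":0},
    {"dx":0,"dy":0,"dz":0,"rx":0,"ry":0,"rz":0},
    {"dx":0,"dy":0,"dz":0,"rx":0,"ry":0,"rz":0},
    {"dx":0,"dy":0,"dz":0,"rx":0,"ry":0,"rz":0},
    {"dx":0,"dy":0,"dz":0,"rx":0,"ry":0,"rz":0},
    {"dx":0,"dy":0,"dz":0,"rx":0,"ry":0,"rz":0}
  ]
}}

```text
t: 29.25
tcp_pos: [0.5921, 0.0559, 0.2004]
tool_rot: [-0.368, 0.93, -0.001, 0.0]
force: [-4.3, -0.3, 15.7]
finger_gap: -0.001
gripper_force: 7.9
```

Emit:
{"name": "move_arm", "arguments": {
  "targets": [
    {"dx":0,"dy":0,"dz":-0.02,"rx":0,"ry":0,"rz":0},
    {"dx":0,"dy":0,"dz":-0.02,"rx":0,"ry":0,"rz":0},
    {"dx":0,"dy":0,"dz":-0.02,"rx":0,"ry":0,"rz":0},
    {"dx":0,"dy":0,"dz":-0.01,"rx":0,"ry":0,"rz":0},
    {"dx":0,"dy":0,"dz":0,"rx":0,"ry":0,"rz":0},
    {"dx":0,"dy":0,"dz":0,"rx":0,"ry":0,"rz":0},
    {"dx":0,"dy":0,"dz":0,"rx":0,"ry":0,"rz":0},
    {"dx":0,"dy":0,"dz":0,"rx":0,"ry":0,"rz":0},
    {"dx":0,"dy":0,"dz":0,"rx":0,"ry":0,"rz":0},
    {"dx":0,"dy":0,"dz":0,"rx":0,"ry":0,"rz":0}
  ]
}}

```text
t: 30.5
tcp_pos: [0.5922, 0.0559, 0.1994]
tool_rot: [-0.368, 0.93, -0.001, 0.001]
force: [-7.0, -0.5, 19.2]
finger_gap: 0.002
gripper_force: 9.7
```

About 12 N now bears on the bowl. I'll let go by going straight up.

Emit:
{"name": "move_arm", "arguments": {
  "targets": [
    {"dx":0,"dy":0,"dz":0.05,"rx":0,"ry":0,"rz":0},
    {"dx":0,"dy":0,"dz":0.1,"rx":0,"ry":0,"rz":0},
    {"dx":0,"dy":0,"dz":0.1,"rx":0,"ry":0,"rz":0},
    {"dx":0,"dy":0,"dz":0.2,"rx":0,"ry":0,"rz":0},
    {"dx":0,"dy":0,"dz":0.4,"rx":0,"ry":0,"rz":0},
    {"dx":0,"dy":0,"dz":0.8,"rx":0,"ry":0,"rz":0},
    {"dx":0,"dy":0,"dz":1,"rx":0,"ry":0,"rz":0},
    {"dx":0,"dy":0,"dz":1,"rx":0,"ry":0,"rz":0},
    {"dx":0,"dy":0,"dz":1,"rx":0,"ry":0,"rz":0},
    {"dx":0,"dy":0,"dz":0,"rx":0,"ry":0,"rz":0}
  ]
}}

```text
t: 31.75
tcp_pos: [0.5936, 0.0559, 0.3143]
tool_rot: [-0.367, 0.93, -0.001, 0.002]
force: [-0.9, 0.2, -0.6]
finger_gap: -0.003
gripper_force: 0.0
```

```bash
python3 - <<'E'
from h import *
from station import sensors
s=sensors.sense();print(s['t'],s['tcp_pos'],s['force'])
W=cams.snapshot('wrist')[:,:,::-1];B=cams.snapshot('scene')[:,:,::-1]
o=np.zeros((480,790,3),np.uint8);o[:360,:480]=cv2.resize(W,(480,360));o[:375,485:785]=cv2.resize(B[220:370,270:390],(300,375),interpolation=2)
cv2.imwrite('pics/final.png',o)
m=cams.camera_model('wrist');print(.75*proj(m,[[.594,.0577,.199],[.594,.0577,.126]]))
E
```

```text
31.75 [0.59358918 0.05592055 0.31426783] [-0.90495793  0.16859477 -0.60641397]
[[235.43899932 183.19323991]
 [235.3417063  168.33335957]]
```

View pics/final.png

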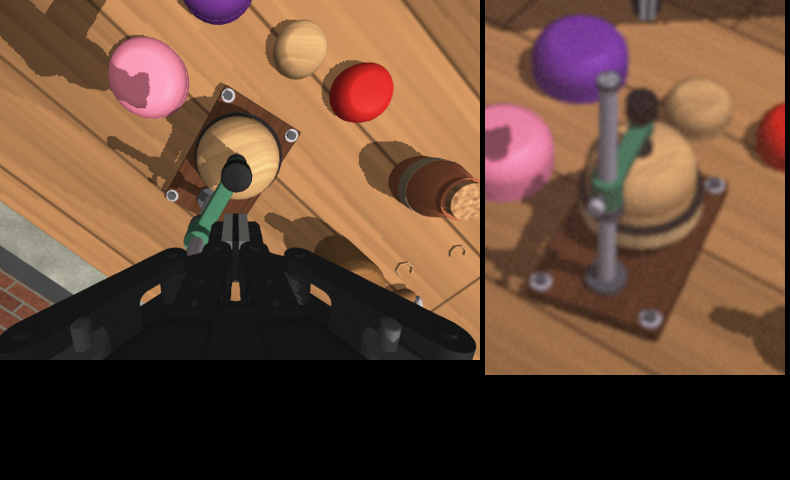

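The clamp foot rests on the middle of the bowl, with the knob at (236,177) in the wrist part. The bowl is still ringed by the platform's black edge, and the gripper is clear. I'll hand it in.

```bash
python3 -c "
from station import order
print(order.sign_off())"
```

```text
the job is handed in; nothing more can be done
None
```

I handed the job in at about 32 s: the bowl sits within about 3 mm of the platform's centre, and the clamp pressed it with about 12 N before I let go. About 6 N should remain by the half-force rule; the held force was not measured, and the hand-in gave no verdict.

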